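# Close the label printer and feed the first label

### The job

A new roll of labels has been laid in the desktop label printer. Swing its cover down and press the front lip of the cover firmly until the catches snap and hold it fully shut, then push the green feed paddle at the front of the printer down to its stop and let it spring back up. Leave the two lidded tins and the date stamp standing where they are.

Things in the scene. Friction and masses are not known exactly. Their poses are not given: they have to be found in the camera images.
- printer: Desktop label printer, grey body, white cover, fixed to the table; 260 mm long (x), 152 wide (y), 124 high when shut. Origin on the table, 150 mm behind its front end; x points from its front (facing the robot) to its back, z up. The cover's hinge runs along y at x = 95, z = 85 mm; the label roll lies in the well at x = 20 mm.
- printer_cover (a joint): Cover angle about its rear hinge: 0 is fully shut, grows as it swings up and back (1.57 upright; starts at 0.8 to 1.25). The hinge is stiff: the cover stays where it is left. At about 0.05 to 0.06 the two catches stop it, leaving a 9 mm gap at the front; some 12 N down on the lip snaps it past them and they hold it at 0.
- cover_lip (a point): Middle of the outer face of the cover's flat front lip (34 mm deep, 146 wide, thumb ribs in the middle); moves with the cover, 168 mm along it from the hinge axis and 17 above. z is the lip's outward normal (up when shut), x runs along the cover to the hinge. Shut: 102 mm above the table. 17 mm from it towards the hinge a slope rises to the roof, 22 mm higher.
- cover_axis (a point): Middle of the cover's hinge axis, fixed on the printer; axes as the printer's.
- feed_paddle (a joint): Angle of the green feed paddle about its rear edge: 0 is up (its spring returns it), 0.20 is fully down on its stop; about 5 N at the pad.
- paddle_pad (a point): Where to press: middle of the front part of the paddle's top face, 57 mm above the table, 139 mm before the printer's origin. The paddle is 38 mm long (x), 44 wide (y), hinged at its rear edge 29 mm behind this point; full travel here is 6 mm. The front of the shut cover is 49 mm behind this point, its lip 45 mm higher.
- closed_tin_left: Gold tin with its lid on, diameter 105 mm, 57 mm high, standing to the left of the printer, near the table's front edge; origin at the centre of its underside.
- closed_tin_right: Gold tin with its lid on, diameter 105 mm, 57 mm high, standing to the right of the printer, behind the pile of lids; origin at the centre of its underside.
- date_stamp: Date stamp with red handle and grey foot, 34 x 52 mm, 70 mm high, standing right of the printer; origin at the centre of its underside.
Not all that is in view belongs to the job. Leave any pink look-alike of the closed_tin_right alone.

How it is judged:
By the outcome, as a careful person would: the job done as asked, in the order asked, and still so for the second after the job is handed in, with the robot touching nothing.
It also fails if it takes over 48 s, if anything falls off the work surface, if the arm or the gripper's body presses on something with over 40 N, if the wrist force passes 120 N, or if a joint passes its speed limit or range.

### The arm

A 7-joint arm with a two-finger parallel gripper is mounted at the origin on a cart in front of the work surface, level with it; the furniture and walls round the work are solid. World frame = base frame: x ahead of the robot, y to its left, z up, the work surface at z = 0. Lengths are in m, angles in rad, forces in N, time in s.
With the tool pointing down it reaches from about 0.425 to 0.875 m from the base axis. Payload 4.7 kg.
Tool frame: the origin (TCP) lies at the very end of the fingers, on their centre line; the grasp point (between the pads) lies 19 mm behind it; z points along the fingers, y is the line along which they close (so a half turn about z gives the same grasp; the last joint's range is limited). The gripper opens to 87 mm and grips with 3 to 60 N. Pads are 19 mm wide; open, the fingers measure 117 mm over their backs; the gripper's body (75 mm by 190 mm) begins 51 mm behind the grasp point.
Start: joints at [-1.328, 0.321, -0.07, 1.45, 0.023, 1.371, -0.057], TCP at [0.147, 0.633, 0.19] pointing down, gripper open.
Joint ranges: [-2.86, 2.86], [-0.3, 2.09], [-1.38, 1.24], [0.06, 2.45], [-1.56, 4.7], [0.09, 2.05], [-2.69, 2.69]. Speed limits (rad/s): [2.57, 2.57, 3.14, 3.14, 3.14, 3.14, 3.14].

### API

Orientations are given as a rotation vector (axis times angle).
In Python, from plant import bot, camera, workorder, regions_of, mark_of gives the robot as it stands. The module is installed in compiled form; this text tells all that it offers.
- The arm moves only by the shell command python3 -m inch 'ROWS' [OPENING]. ROWS is JSON, one flat list of numbers, 4 for each row, row after row: the shift along the tool's x, y, z in mm, then the turn about the tool's z in units of 6 degrees (1.0 is 6 degrees). A call has exactly 5 rows; each row is the pose to reach, as a shift and turn from the pose commanded when the call began, along the tool's axes at that moment; what a row does not reach only later rows make up. A row lasts 1/10 s, in which the tool goes at most 50 mm and 8.59 degrees, less where a joint would pass 70% of its speed; a pose out of reach is approached as far as the arm can. A call with a gripper value outside its range is refused whole. OPENING is the finger opening in mm, from 0 to 87, set as the call begins (- or left out, the last holds). The fingers move at their own pace and stop on an object; the grip force is fixed at half the most. Time passes only in rows, so rows that repeat a pose let the fingers close, or fill a call up. It gives the time, the measured TCP pose, the force, the opening and the grip force at its end, in the units of the state.
- bot.get_state(): the state, without advancing time (a new reading comes with each control period).
- camera(name): name is "scene" or "side" or "wrist"; returns a dict with "img" (420x560x3 uint8, red, green, blue), "vertical_fov" (degrees; the focal length in pixels is half the picture's height over the tangent of half this angle, whatever the lens; pixels are square), "cx", "cy" (the principal point, pixels), "D" ([k1, k2, p1, p2, k3] as OpenCV has them; the pictures are not rectified), "cam_to_world" (4x4, takes a point from camera to world coordinates). Camera axes: x right, y down, z forward; pixel columns grow to the right and rows downward; lengths in m; the calibration is good to about 2 mm. A picture is of the moment at which its call begins. There is no depth.
- workorder.close_job(): hands the job in; it is judged then, once.
Trained networks look in a picture, given as the dict that the camera call returned (one of the last four; its "shot" number tells which), for a name from the list of things; names that differ only in an ending like _2 or _b are one class to them, and where a whole thing is asked for, a point or a joint stands for the part that bears it (a point fixed in the world has none). Each returns a list of dicts, best first, with "score" (0 to 1); they miss things now and then, are a little off and sometimes report something else, mostly with a low value. They report only what shows in the picture. A call takes as long as a camera call. They do not tell look-alikes from the thing itself.
- regions_of(picture, target): "pixels" (420x560 bool, what is visible of it) and "extent" ([left, top, right, bottom] in pixels, round what is visible of it).
- mark_of(picture, target): "point" ([row, column] in pixels: a listed point, or the origin of a listed thing).
The state is a dict: "time": time; "joints": joint angles; "dq": joint speeds; "joint_efforts": joint torques, N m; "position": TCP position; "tcp_rot": TCP orientation; "contact_force": force on the tool from outside, world axes, zero at the start; "ft_torque": the same for the moment, N m; "opening": opening from 0.0 (shut) to 1.0 (fully open); "gripper_force": force on a finger pad.
Only numpy, scipy, OpenCV 4.12 (cv2) and the standard library are available. Lean on these libraries where they do the work, as an engineer would, in place of code of your own. Each camera call takes 0.05 s, during which the arm holds its last target. There are 200 camera calls.

## Working session

There is one attempt and no reset: what is moved stays moved. The work goes in short steps, Python scripts to look and compute and a shell command to move; the robot and the scene stay as the last step left them, time stands still between calls to the robot, and variables do not carry over. Pictures are saved under pics/ and viewed, at most 10 in all, crops included, and the job is handed in when it is done.

```bash
mkdir -p pics; cat > h.py <<'E'
import numpy as np, cv2
from plant import bot, camera, workorder, regions_of, mark_of
from scipy.spatial.transform import Rotation as R
def ray(p,rc):
    h=p["img"].shape[0]; f=h/2/np.tan(np.radians(p["vertical_fov"])/2)
    K=np.array([[f,0,p["cx"]],[0,f,p["cy"]],[0,0,1]])
    u=cv2.undistortPoints(np.array([[[rc[1],rc[0]]]],float),K,np.array(p["D"],float))[0,0]
    T=np.array(p["cam_to_world"]); d=T[:3,:3]@np.array([u[0],u[1],1]); return T[:3,3],d/np.linalg.norm(d)
def atz(p,rc,z):
    o,d=ray(p,rc); return o+d*(z-o[2])/d[2]
def tri(rs):
    A=sum(np.eye(3)-np.outer(d,d) for o,d in rs); b=sum((np.eye(3)-np.outer(d,d))@o for o,d in rs); return np.linalg.solve(A,b)
def proj(p,X):
    h=p["img"].shape[0]; f=h/2/np.tan(np.radians(p["vertical_fov"])/2)
    K=np.array([[f,0,p["cx"]],[0,f,p["cy"]],[0,0,1]]); T=np.linalg.inv(np.array(p["cam_to_world"]))
    return cv2.projectPoints(np.array(X,float).reshape(-1,1,3),cv2.Rodrigues(T[:3,:3])[0],T[:3,3],K,np.array(p["D"],float))[0].reshape(-1,2)
def save(p,n): cv2.imwrite("pics/"+n+".png",p["img"][:,:,::-1])
E
python3 - <<'E'
from h import *
np.set_printoptions(precision=4,suppress=True)
s=bot.get_state(); print(s["time"],s["position"],s["tcp_rot"],s["opening"])
P={n:camera(n) for n in ("scene","side")}
big=np.hstack([P["scene"]["img"],P["side"]["img"]]); 
for n in P: save(P[n],n+"0")
for n,z in (("printer",0),("cover_lip",None),("cover_axis",.085),("paddle_pad",.057),("closed_tin_left",0),("closed_tin_right",0),("date_stamp",0)):
    rs=[]
    for c in P:
        for m in mark_of(P[c],n)[:3]:
            print(n,c,round(m["score"],2),np.round(m["point"]),atz(P[c],m["point"],z) if z is not None else "")
        m=mark_of(P[c],n)
        if m: rs.append(ray(P[c],m[0]["point"]))
    if len(rs)==2: print("  tri",tri(rs))
E
```

```text
0.0 [0.1473 0.6325 0.1892] [-0.3585 -3.1209  0.003 ] 1.0017866246968135
printer scene 0.69 [228. 287.] [ 0.5822 -0.0849  0.    ]
printer side 0.96 [232. 312.] [ 0.5869 -0.0858  0.    ]
  tri [ 0.5891 -0.0803 -0.0052]
cover_lip scene 0.64 [128. 296.] 
cover_lip scene 0.45 [239. 400.] 
cover_axis scene 0.71 [184. 303.] [ 0.6725 -0.0712  0.085 ]
cover_axis side 0.96 [197. 341.] [ 0.6753 -0.0657  0.085 ]
  tri [ 0.6735 -0.0699  0.086 ]
paddle_pad scene 0.75 [235. 265.] [ 0.4546 -0.1077  0.057 ]
paddle_pad side 0.54 [227. 264.] [ 0.45   -0.0954  0.057 ]
paddle_pad side 0.23 [183. 219.] [0.3778 0.1426 0.057 ]
  tri [ 0.4453 -0.1135  0.068 ]
closed_tin_left scene 0.67 [221. 150.] [0.3963 0.2264 0.    ]
closed_tin_left side 0.56 [185. 221.] [0.3921 0.2167 0.    ]
closed_tin_left side 0.22 [147. 330.] [0.808  0.3443 0.    ]
  tri [0.393  0.2212 0.0005]
closed_tin_right scene 0.69 [211. 226.] [0.5511 0.0975 0.    ]
closed_tin_right scene 0.62 [240. 400.] [ 0.6999 -0.344   0.    ]
closed_tin_right side 0.94 [195. 287.] [0.5752 0.1039 0.    ]
closed_tin_right side 0.6 [287. 389.] [ 0.6941 -0.3405  0.    ]
closed_tin_right side 0.6 [317. 307.] [ 0.4738 -0.3707  0.    ]
  tri [ 0.5823  0.1271 -0.0218]
date_stamp scene 0.57 [294. 369.] [ 0.4721 -0.3692  0.    ]
date_stamp side 0.71 [316. 305.] [ 0.4717 -0.365   0.    ]
  tri [ 0.47   -0.3692  0.0032]
```

View pics/scene0.png

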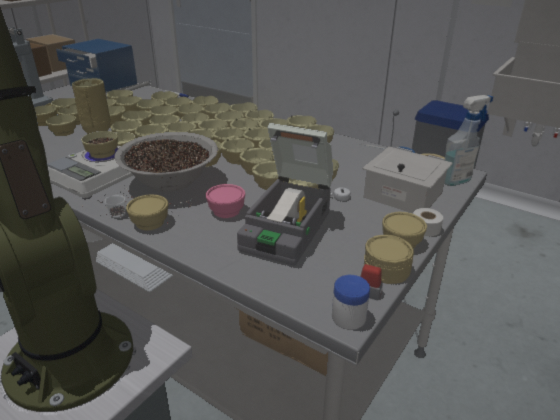

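View pics/side0.png

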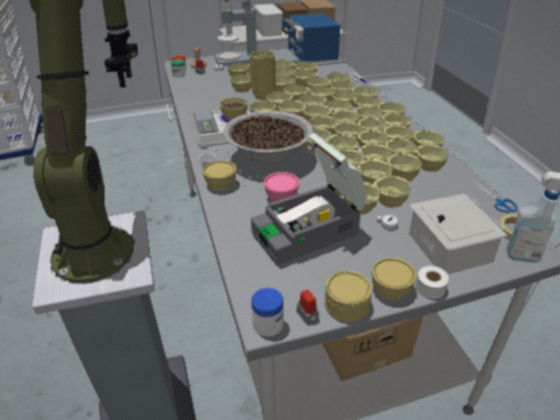

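The scene shows the printer with its cover open: the lip is near (scene 300,130), the paddle at (267,237) and the hinge at (303,184). The gold left tin is at (148,212). The pink look-alike at (226,200) sits beside the printer. The gold right tin (388,258) stands behind the red stamp (371,280), next to a lid pile at (404,230). I'll stay away from all of these.

Next I'll raise the arm and bring it round.

```bash
python3 -m inch '[-33,-11,-20,0,-67,-22,-40,0,-100,-33,-60,0,-134,-44,-80,0,-167,-54,-100,0]' 0 && python3 -m inch '[-33,-11,-15,-0.7,-67,-22,-30,-1.4,-100,-33,-40,-2.1,-134,-44,-50,-2.8,-167,-54,-50,-3.6]'
python3 - <<'E'
from h import *
s=bot.get_state();print(s["time"],s["position"],s["tcp_rot"],R.from_rotvec(s["tcp_rot"]).as_matrix().round(3),s["joints"])
E
```

```text
time: 2.0
position: [0.2991, 0.5416, 0.2914]
tcp_rot: [0.359, 3.121, 0.001]
contact_force: [0.8, 1.2, 0.3]
opening: 0.634
gripper_force: 0.0
time: 2.5
position: [0.4499, 0.4516, 0.3424]
tcp_rot: [-0.237, 3.13, 0.004]
contact_force: [-0.7, 0.5, 0.7]
opening: 0.173
gripper_force: 0.0
2.5 [0.44993552 0.45158178 0.34236074] [-0.23716634  3.13010679  0.00351066] [[-0.989 -0.151  0.002]
 [-0.151  0.989  0.002]
 [-0.003  0.002 -1.   ]] [-0.90114047  0.26767551  0.09520363  1.22144165 -0.02520379  1.65024146
  0.91065313]
```

```bash
python3 -m inch '[2,-45,0,0,4,-90,0,0,6,-135,0,0,8,-180,0,0,9,-225,0,0]' && python3 -m inch '[2,-45,0,0,4,-90,0,0,6,-135,0,0,8,-180,0,0,9,-225,0,0]'
cat > m.py <<'E'
from h import *
np.set_printoptions(precision=4,suppress=True)
P={n:camera(n) for n in ("scene","side","wrist")}
import sys
save(P["wrist"],"wrist"+sys.argv[1])
print(P["wrist"]["cam_to_world"])
for n,z in (("printer",0),("cover_lip",None),("cover_axis",.085),("paddle_pad",.057)):
    rs=[]
    for c in P:
        for i,m in enumerate(mark_of(P[c],n)[:2]):
            print(n,c,round(m["score"],2),np.round(m["point"]),atz(P[c],m["point"],z) if z is not None else "")
            if i==0: rs.append(ray(P[c],m["point"]))
    if len(rs)>1: print("  tri",tri(rs))
E
python3 m.py 1
```

```text
time: 3.0
position: [0.4725, 0.2264, 0.3405]
tcp_rot: [-0.233, 3.132, 0.001]
contact_force: [0.6, 0.3, -0.1]
opening: 0.004
gripper_force: 0.0
time: 3.5
position: [0.4967, 0.0025, 0.3407]
tcp_rot: [-0.233, 3.132, 0.001]
contact_force: [1.2, 0.3, 0.1]
opening: 0.004
gripper_force: 0.0
[[-0.1356  0.9608  0.2419  0.432 ]
 [ 0.9908  0.132   0.0311 -0.0152]
 [-0.0021  0.2439 -0.9698  0.5361]
 [ 0.      0.      0.      1.    ]]
printer scene 0.59 [229. 290.] [ 0.5793 -0.0944  0.    ]
printer side 0.73 [231. 311.] [ 0.5861 -0.08    0.    ]
printer wrist 0.91 [216. 232.] [ 0.5852 -0.0831  0.    ]
  tri [ 0.5859 -0.0849 -0.0022]
cover_lip scene 0.82 [130. 298.] 
cover_lip side 0.8 [147. 331.] 
  tri [ 0.6319 -0.0773  0.2519]
cover_axis scene 0.66 [184. 306.] [ 0.6775 -0.0774  0.085 ]
cover_axis side 0.6 [197. 342.] [ 0.6769 -0.0682  0.085 ]
  tri [ 0.6715 -0.08    0.0911]
paddle_pad scene 0.68 [236. 266.] [ 0.4509 -0.1116  0.057 ]
paddle_pad scene 0.5 [295. 370.] [ 0.4084 -0.3951  0.057 ]
paddle_pad side 0.56 [229. 268.] [ 0.4592 -0.1069  0.057 ]
paddle_pad wrist 0.89 [131. 210.] [ 0.4546 -0.1173  0.057 ]
  tri [ 0.4542 -0.1138  0.06  ]
```

View pics/wrist1.png

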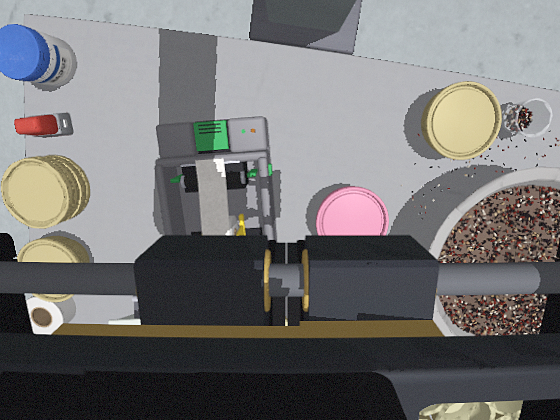

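```bash
python3 -m inch '[-40,-22,0,-0.1,-80,-44,0,-0.2,-120,-66,0,-0.35,-160,-88,0,-0.5,-178,-97,0,-0.5]'
cat > w.py <<'E'
from h import *
import sys
O=np.array([.587,-.087]);psi=.2;e=np.array([np.cos(psi),np.sin(psi)]);n=np.array([-e[1],e[0]])
s=bot.get_state();M=R.from_rotvec(s["tcp_rot"]).as_matrix();p=s["position"]
print(s["time"],"px,py,z",((p[:2]-O)@e).round(4),((p[:2]-O)@n).round(4),p[2].round(4),"yaw tool x",np.arctan2(-M[1,0],-M[0,0]).round(3),"F",np.round(s["contact_force"],1))
def tgt(px,z,py=0):
    w=np.append(O+px*e+py*n,z); return (1000*M.T@(w-p)).round(1)
for th in map(float,sys.argv[1:]):
    c,si=np.cos(th),np.sin(th); print(th,tgt(.095-.178*c+.017*si+.0095,.085+.178*si+.017*c))
E
python3 w.py 1.4 1.3 1.2 1.1 1.0 .9 .8 .7 .6 .5 .4 .3 .2 .1 .06 0
python3 - <<'E'
from h import *
p=camera("side")
for n in("cover_lip","cover_axis"):
    print(n,[(m["score"],m["point"]) for m in mark_of(p,n)[:1]])
save(p,"side1")
E
```

```text
time: 4.75
position: [0.6897, -0.0666, 0.3376]
tcp_rot: [0.313, -3.123, 0.003]
contact_force: [0.1, -0.3, -0.2]
opening: 0.004
gripper_force: 0.0
4.75 px,py,z 0.1047 -0.0004 0.3376 yaw tool x 0.2 F [ 0.1 -0.3 -0.2]
1.4 [13.5  0.5 74.4]
1.3 [31.2  0.5 76.6]
1.2 [48.7  0.5 80.7]
1.1 [65.6  0.6 86.4]
1.0 [81.8  0.6 93.9]
0.9 [ 97.3   0.6 102.9]
0.8 [111.7   0.6 113.4]
0.7 [125.1   0.6 125.3]
0.6 [137.2   0.6 138.4]
0.5 [147.9   0.7 152.8]
0.4 [157.1   0.7 168.1]
0.3 [164.8   0.7 184.2]
0.2 [170.8   0.7 201. ]
0.1 [175.    0.8 218.4]
0.06 [176.3   0.8 225.4]
0.0 [177.6   0.8 236.1]
cover_lip [(0.84, [147.8, 329.4])]
cover_axis [(0.93, [199.1, 342.8])]
```

View pics/side1.png

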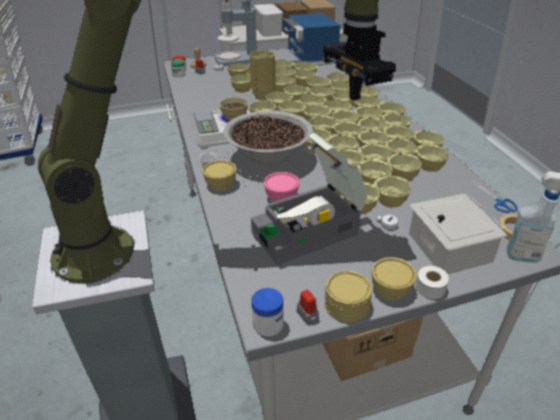

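The side view shows the closed fingers above and behind the raised lip. I'll descend behind it, then sweep along the lip arc.

```bash
python3 -m inch '[0,0,25,0,0,0,50,0,4,0,70,0,14,0,74,0,23,0,75,0]' && python3 w.py 1.3 1.2 && python3 -m inch '[8,0,1,0,17,0,3,0,25,0,5,0,34,0,8,0,42,0,11,0]' && python3 w.py 1.1 1.0 .9 .8 .7 .6 .5 .4 && python3 - <<'E'
from h import *
p=camera("side");save(p,"side2")
E
```

```text
time: 5.4
position: [0.6631, -0.0689, 0.2649]
tcp_rot: [0.316, -3.125, -0.002]
contact_force: [1.0, -0.0, 0.0]
opening: 0.003
gripper_force: 0.0
5.4 px,py,z 0.0782 0.0026 0.2649 yaw tool x 0.202 F [ 1. -0.  0.]
1.3 [ 4.9 -2.6  3.8]
1.2 [22.3 -2.6  7.9]
time: 5.9
position: [0.6229, -0.0784, 0.2543]
tcp_rot: [-0.314, 3.125, 0.0]
contact_force: [-0.7, 0.4, -0.3]
opening: 0.005
gripper_force: 0.0
5.9 px,py,z 0.0368 0.0013 0.2543 yaw tool x 0.2 F [-0.7  0.4 -0.3]
1.1 [-2.1 -1.3  2.9]
1.0 [14.2 -1.3 10.3]
0.9 [29.7 -1.3 19.3]
0.8 [44.2 -1.3 29.7]
0.7 [57.6 -1.3 41.6]
0.6 [69.7 -1.3 54.7]
0.5 [80.4 -1.3 69. ]
0.4 [89.7 -1.3 84.3]
```

View pics/side2.png

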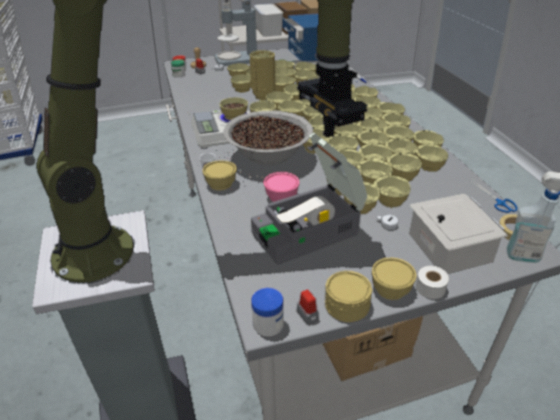

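The fingertip is at about (332,130), behind the lip edge at (317,137), and the cover looks unmoved. I'll pin down the cover angle numerically.

```bash
cat > th.py <<'E'
from h import *
O=np.array([.587,-.087]);psi=.2;e=np.array([np.cos(psi),np.sin(psi)]);n=np.array([-e[1],e[0]])
P={c:camera(c) for c in("scene","side")}
W=lambda px,py,z:np.append(O+px*e+py*n,z)
ms={c:mark_of(P[c],"cover_lip")[:1] for c in P}
for c in P: print(c,"tcp",proj(P[c],bot.get_state()["position"]).round(),[(round(m["score"],2),m["point"][::-1]) for m in ms[c]])
for th in (1.3,1.2,1.1,1.0,.9,.8,.6,.4,.2,.06,0):
    s,c_=np.sin(th),np.cos(th)
    print(th,*[proj(P[c],[W(.095-.168*c_+.017*s,0,.085+.168*s+.017*c_),W(.095-.185*c_+.017*s,.073,.085+.185*s+.017*c_)]).round().tolist() for c in P])
E
python3 th.py
```

```text
scene tcp [[296. 130.]] []
side tcp [[328. 147.]] [(0.57, [330.8, 147.1])]
1.3 [[301.0, 127.0], [273.0, 117.0]] [[338.0, 146.0], [321.0, 128.0]]
1.2 [[299.0, 131.0], [270.0, 121.0]] [[332.0, 148.0], [315.0, 131.0]]
1.1 [[296.0, 135.0], [267.0, 126.0]] [[327.0, 152.0], [309.0, 135.0]]
1.0 [[294.0, 140.0], [264.0, 131.0]] [[321.0, 156.0], [303.0, 139.0]]
0.9 [[291.0, 146.0], [261.0, 137.0]] [[316.0, 160.0], [298.0, 144.0]]
0.8 [[289.0, 152.0], [259.0, 144.0]] [[311.0, 165.0], [293.0, 149.0]]
0.6 [[285.0, 165.0], [254.0, 158.0]] [[303.0, 175.0], [284.0, 160.0]]
0.4 [[282.0, 179.0], [250.0, 174.0]] [[296.0, 187.0], [277.0, 172.0]]
0.2 [[279.0, 193.0], [248.0, 189.0]] [[291.0, 198.0], [272.0, 185.0]]
0.06 [[278.0, 203.0], [247.0, 199.0]] [[289.0, 206.0], [270.0, 194.0]]
0 [[278.0, 207.0], [247.0, 204.0]] [[289.0, 210.0], [270.0, 197.0]]
```

The tip is right at the lip face, with the lip edge at z≈0.262 above the tip at 0.254. I'll sweep on along the arc.

```bash
python3 -m inch '[6,0,7,0,14,-1,11,0,22,-1,15,0,30,-1,20,0,37,-1,25,0]' && python3 w.py .8 .7 .6 .5 .4 .3  && python3 th.py | head -2
```

```text
time: 6.65
position: [0.5866, -0.0868, 0.2289]
tcp_rot: [-0.314, 3.126, 0.0]
contact_force: [-0.9, 0.1, 0.2]
opening: 0.001
gripper_force: 0.0
6.65 px,py,z -0.0003 0.0002 0.2289 yaw tool x 0.2 F [-0.9  0.1  0.2]
0.8 [ 7.  -0.2  4.4]
0.7 [20.3 -0.2 16.2]
0.6 [32.5 -0.2 29.4]
0.5 [43.2 -0.2 43.6]
0.4 [52.5 -0.2 58.9]
0.3 [60.2 -0.2 75.1]
scene tcp [[291. 145.]] [(0.71, [293.4, 125.8])]
side tcp [[315. 160.]] [(0.82, [330.3, 149.3])]
```

```bash
python3 - <<'E'
from h import *
a=camera("side");b=camera("scene")
i=np.hstack([cv2.resize(a["img"][80:240,250:390],(400,457)),cv2.resize(b["img"][80:240,230:370],(400,457))])
cv2.imwrite("pics/c3.png",i[:,:,::-1])
E
```

```text
(no output)
```

View pics/c3.png

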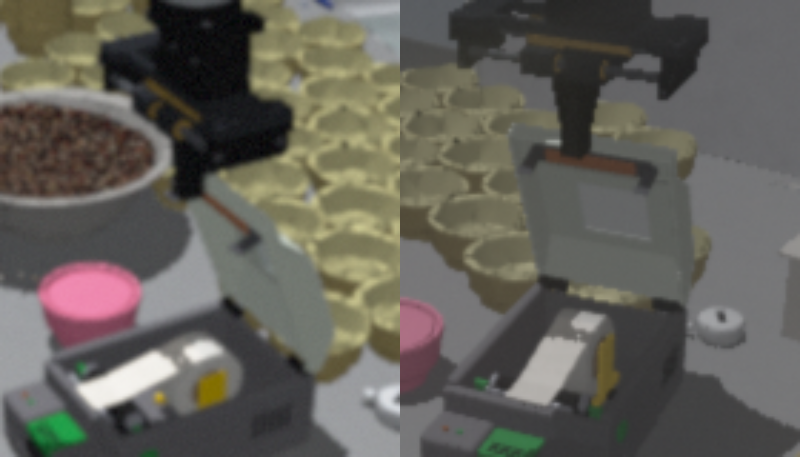

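```bash
python3 - <<'E'
from h import *
a=camera("side");b=camera("scene")
s=bot.get_state();p=np.array(s["position"]);print(p,s["time"])
print("side1",proj(a,[.6897,-.0666,.3376]))
for k in range(0,80,10): print(k,proj(a,p+[0,0,k/1000]).round(),proj(b,p+[0,0,k/1000]).round())
i=np.hstack([cv2.resize(a["img"][95:195,260:360],(400,400),interpolation=cv2.INTER_CUBIC),cv2.resize(b["img"][90:190,240:340],(400,400),interpolation=cv2.INTER_CUBIC)])
i=cv2.convertScaleAbs(i,alpha=1.7,beta=15)
cv2.imwrite("pics/c4.png",i[:,:,::-1])
E
```

```text
[ 0.58793049 -0.08637947  0.22945923] 7.05
side1 [[353.01911917 111.09599606]]
0 [[315. 159.]] [[291. 145.]]
10 [[315. 156.]] [[291. 141.]]
20 [[315. 152.]] [[291. 137.]]
30 [[315. 149.]] [[291. 133.]]
40 [[316. 145.]] [[291. 129.]]
50 [[316. 142.]] [[291. 125.]]
60 [[316. 138.]] [[291. 121.]]
70 [[316. 134.]] [[291. 117.]]
```

View pics/c4.png

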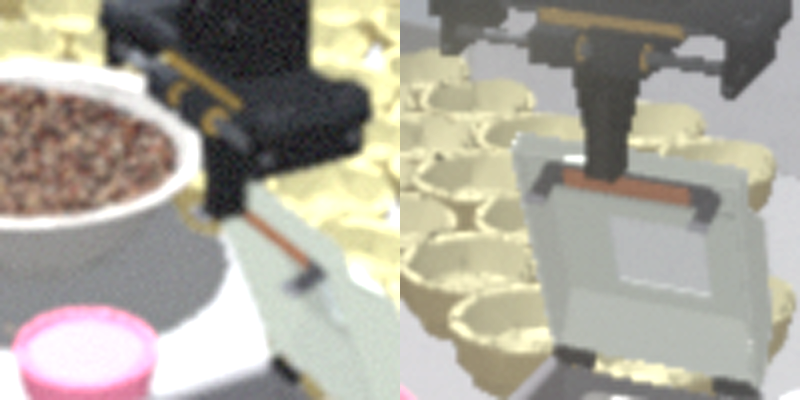

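The finger's visible end is at side (316,149) and scene (291,135), in front of the cover. Both views put it about 27 mm above the reported TCP, so the tip passed over the lip, which also explains the zero force. I'll correct z by 27 mm, go back behind the lip and retry.

```bash
sed -i 's/p=s\["position"\]/p=s["position"]+np.array([0,0,.027])/' w.py
python3 -m inch '[0,0,-38,0,-50,0,-40,0,-97,0,-38,0,-97,0,-22,0,-97,0,-8,0]' 
python3 w.py 1.3 1.2 1.1 1.0 .9 .8
python3 - <<'E'
from h import *
a=camera("side");b=camera("scene")
p=np.array(bot.get_state()["position"]); 
for k in (0,27): print(proj(a,p+[0,0,k/1000]).round(),proj(b,p+[0,0,k/1000]).round())
i=np.hstack([cv2.resize(a["img"][85:185,280:380],(400,400),interpolation=cv2.INTER_CUBIC),cv2.resize(b["img"][80:180,250:350],(400,400),interpolation=cv2.INTER_CUBIC)])
i=cv2.convertScaleAbs(i,alpha=1.7,beta=15)
cv2.imwrite("pics/c5.png",i[:,:,::-1])
E
```

```text
time: 7.55
position: [0.6835, -0.0665, 0.2347]
tcp_rot: [0.316, -3.123, 0.002]
contact_force: [-0.1, -0.4, -0.4]
opening: -0.002
gripper_force: 0.0
7.55 px,py,z 0.0986 0.0009 0.2617 yaw tool x 0.202 F [-0.1 -0.4 -0.4]
1.3 [25.3 -0.8  0.7]
1.2 [42.7 -0.8  4.7]
1.1 [59.7 -0.8 10.5]
1.0 [75.9 -0.7 17.9]
0.9 [91.4 -0.7 26.9]
0.8 [105.8  -0.6  37.4]
[[347. 149.]] [[305. 129.]]
[[348. 139.]] [[306. 119.]]
```

View pics/c5.png

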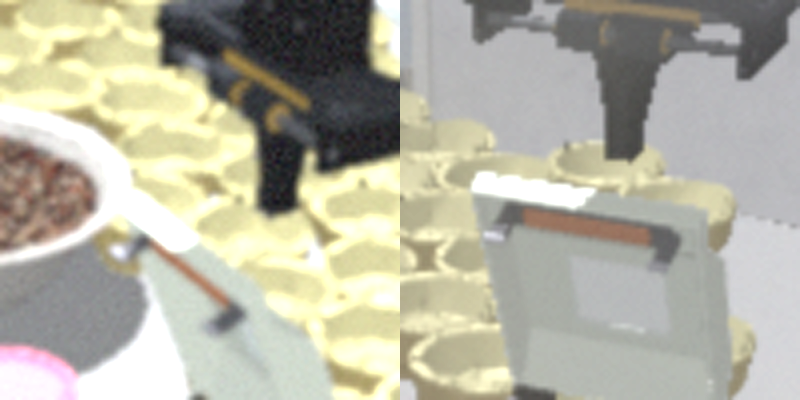

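The tip shows at side (350,138) and scene (305,120), which matches the 27 mm correction. It is behind and just above the lip edge at scene (298,129). I'll sweep slightly lower this time.

```bash
python3 -m inch '[12,-1,4,0,24,-1,8,0,36,-1,12,0,45,-1,15,0,56,-1,19,0]' && python3 -m inch '[5,0,2,0,10,0,4,0,15,0,6,0,20,0,9,0,24,0,11,0]' && python3 w.py 1.0 .9 .8 .7 .6 .5 .4;python3 th.py | head -2
```

```text
time: 8.15
position: [0.6278, -0.08, 0.22]
tcp_rot: [-0.313, 3.122, 0.0]
contact_force: [-0.0, 0.0, 0.6]
opening: 0.003
gripper_force: 0.5
time: 8.65
position: [0.604, -0.0842, 0.2069]
tcp_rot: [0.315, -3.125, -0.0]
contact_force: [1.2, -0.4, 1.3]
opening: 0.0
gripper_force: 0.3
8.65 px,py,z 0.0172 -0.0006 0.2339 yaw tool x 0.201 F [ 1.2 -0.4  1.3]
1.0 [ -5.5   0.6 -10. ]
0.9 [10.   0.6 -1.1]
0.8 [24.5  0.6  9.4]
0.7 [37.9  0.6 21.3]
0.6 [50.   0.6 34.4]
0.5 [60.7  0.6 48.7]
0.4 [70.   0.6 64. ]
scene tcp [[294. 151.]] [(0.62, [290.7, 141.1])]
side tcp [[321. 166.]] [(0.75, [317.8, 156.6])]
```

The lip is moving, with the cover now at about 0.95 rad. I'll carry on along the arc.

```bash
python3 -m inch '[8,0,5,0,15,0,9,0,22,0,14,0,29,0,19,0,36,0,25,0]' && python3 w.py .7 .6 .5 .4 && python3 -m inch '[7,0,7,0,13,0,14,0,18,0,20,0,23,0,26,0,28,0,32,0]' && python3 w.py .4 .3 .2 .1 0;python3 th.py | head -2
```

```text
time: 9.35
position: [0.5684, -0.0915, 0.1818]
tcp_rot: [-0.314, 3.126, 0.0]
contact_force: [0.6, -0.8, -0.2]
opening: 0.005
gripper_force: 0.2
9.35 px,py,z -0.0191 -0.0007 0.2088 yaw tool x 0.2 F [ 0.6 -0.8 -0.2]
0.7 [ 1.6  0.7 -3.8]
0.6 [13.7  0.7  9.3]
0.5 [24.4  0.7 23.6]
0.4 [33.7  0.7 38.9]
time: 9.85
position: [0.5413, -0.0969, 0.1497]
tcp_rot: [-0.315, 3.126, 0.0]
contact_force: [1.4, 0.4, 0.4]
opening: 0.001
gripper_force: 0.1
9.85 px,py,z -0.0467 -0.0006 0.1767 yaw tool x 0.201 F [1.4 0.4 0.4]
0.4 [6.1 0.6 6.8]
0.3 [13.8  0.6 22.9]
0.2 [19.8  0.6 39.7]
0.1 [24.2  0.6 57. ]
0.0 [26.8  0.6 74.7]
scene tcp [[283. 184.]] [(0.91, [283.3, 171.9])]
side tcp [[298. 191.]] [(0.59, [305.2, 315.3])]
```

```bash
python3 -m inch '[4,0,7,0,8,0,13,0,12,0,20,0,16,0,28,0,19,0,36,0]' && python3 -m inch '[2,0,6,0,3,0,11,0,4,0,15,0,5,0,19,0,5,0,20,0]' && python3 w.py .1 .06 0;python3 th.py | head -2; python3 - <<'E'
from h import *
a=camera("side");b=camera("scene")
i=np.hstack([cv2.resize(a["img"][130:260,230:360],(400,400),interpolation=cv2.INTER_CUBIC),cv2.resize(b["img"][130:260,230:360],(400,400),interpolation=cv2.INTER_CUBIC)])
cv2.imwrite("pics/c6.png",cv2.convertScaleAbs(i,alpha=1.5,beta=15)[:,:,::-1])
E
```

```text
time: 10.55
position: [0.5224, -0.1008, 0.1134]
tcp_rot: [0.314, -3.126, -0.0]
contact_force: [-0.8, 0.8, 0.1]
opening: 0.005
gripper_force: 0.1
time: 11.05
position: [0.5179, -0.1016, 0.0938]
tcp_rot: [0.314, -3.125, -0.0]
contact_force: [0.1, -0.3, -0.2]
opening: 0.007
gripper_force: 0.0
11.05 px,py,z -0.0706 -0.0006 0.1208 yaw tool x 0.201 F [ 0.1 -0.3 -0.2]
0.1 [0.3 0.6 1.1]
0.06 [1.5 0.6 8.2]
0.0 [ 2.8  0.6 18.8]
scene tcp [[279. 209.]] [(0.68, [278.6, 196.4])]
side tcp [[290. 212.]] [(0.81, [292.8, 203.9])]
```

View pics/c6.png

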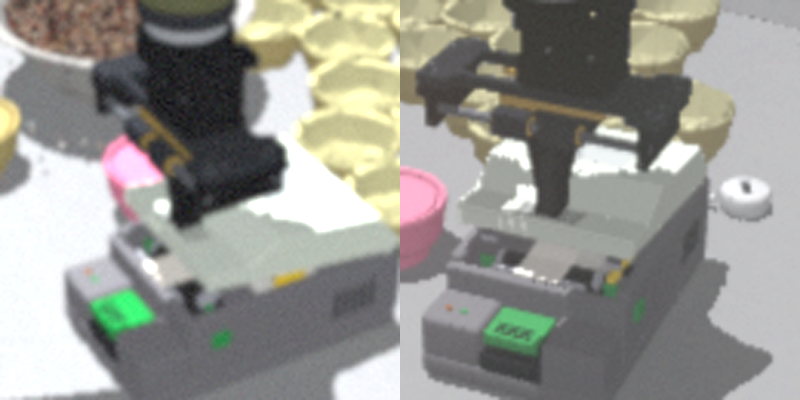

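The cover is nearly down, at about 0.12, and the tip sits on the lip at scene crop (550,210). Next I'll press.

```bash
python3 -m inch '[1,0,3,0,2,0,6,0,2,0,8,0,2,0,10,0,2,0,12,0]' && python3 -m inch '[0,0,2,0,0,0,4,0,0,0,6,0,0,0,7,0,0,0,8,0]'; python3 w.py 0;python3 th.py | head -2
```

```text
time: 11.85
position: [0.5161, -0.1021, 0.082]
tcp_rot: [0.314, -3.126, -0.0]
contact_force: [-0.0, 0.5, 0.3]
opening: 0.008
gripper_force: 0.1
time: 12.35
position: [0.5158, -0.1022, 0.0745]
tcp_rot: [0.314, -3.125, -0.0]
contact_force: [-2.3, 0.1, 4.2]
opening: 0.004
gripper_force: 2.2
12.35 px,py,z -0.0728 -0.0008 0.1015 yaw tool x 0.2 F [-2.3  0.1  4.2]
0.0 [ 0.7  0.8 -0.5]
scene tcp [[278. 217.]] [(0.73, [278.8, 202.9])]
side tcp [[289. 219.]] [(0.55, [288.9, 210.6])]
```

```bash
python3 -m inch '[0,0,1,0,0,0,2,0,0,0,3,0,0,0,4,0,0,0,4,0]'; python3 -m inch '[0,0,1,0,0,0,2,0,0,0,3,0,0,0,4,0,0,0,4,0]'
```

```text
time: 13.05
position: [0.5163, -0.102, 0.0702]
tcp_rot: [-0.315, 3.126, 0.0]
contact_force: [0.2, -0.7, 0.5]
opening: 0.006
gripper_force: 0.5
time: 13.55
position: [0.5164, -0.102, 0.0699]
tcp_rot: [-0.314, 3.126, 0.003]
contact_force: [-9.7, 1.6, 26.3]
opening: 0.005
gripper_force: 13.0
```

The force fell (4.2→0.5 N) and the tip then met a hard stop at 26 N, so the catches snapped. I'll lift off, check, and then move over the paddle.

```bash
python3 -m inch '[0,0,-15,0,0,0,-45,0,0,0,-70,0,25,0,-70,0,66,0,-70,0]'; python3 th.py;python3 m.py 2; python3 w.py
```

```text
time: 14.05
position: [0.453, -0.1151, 0.1371]
tcp_rot: [-0.317, 3.123, -0.003]
contact_force: [-1.1, -0.4, 0.7]
opening: 0.003
gripper_force: 0.0
scene tcp [[267. 207.]] [(0.63, [279.3, 204.0])]
side tcp [[265. 206.]] [(0.73, [289.1, 210.4])]
1.3 [[301.0, 127.0], [273.0, 117.0]] [[338.0, 146.0], [321.0, 128.0]]
1.2 [[299.0, 131.0], [270.0, 121.0]] [[332.0, 148.0], [315.0, 131.0]]
1.1 [[296.0, 135.0], [267.0, 126.0]] [[327.0, 152.0], [309.0, 135.0]]
1.0 [[294.0, 140.0], [264.0, 131.0]] [[321.0, 156.0], [303.0, 139.0]]
0.9 [[291.0, 146.0], [261.0, 137.0]] [[316.0, 160.0], [298.0, 144.0]]
0.8 [[289.0, 152.0], [259.0, 144.0]] [[311.0, 165.0], [293.0, 149.0]]
0.6 [[285.0, 165.0], [254.0, 158.0]] [[303.0, 175.0], [284.0, 160.0]]
0.4 [[282.0, 179.0], [250.0, 174.0]] [[296.0, 187.0], [277.0, 172.0]]
0.2 [[279.0, 193.0], [248.0, 189.0]] [[291.0, 198.0], [272.0, 185.0]]
0.06 [[278.0, 203.0], [247.0, 199.0]] [[289.0, 206.0], [270.0, 194.0]]
0 [[278.0, 207.0], [247.0, 204.0]] [[289.0, 210.0], [270.0, 197.0]]
[[-0.1998  0.9504  0.2385  0.3881]
 [ 0.9798  0.1937  0.0487 -0.1309]
 [ 0.0001  0.2434
[... 173 characters left out ...]
r side 0.28 [198. 343.] [0.7297 0.0368 0.    ]
printer wrist 0.59 [319. 291.] [ 0.5859 -0.0854  0.    ]
  tri [ 0.5908 -0.0827 -0.0062]
cover_lip scene 0.69 [203. 280.] 
cover_lip scene 0.21 [235. 266.] 
cover_lip side 0.89 [210. 286.] 
cover_lip wrist 0.53 [310. 289.] 
  tri [ 0.5099 -0.1074  0.1132]
cover_axis side 0.7 [199. 343.] [ 0.6763 -0.0754  0.085 ]
cover_axis side 0.7 [316. 305.] [ 0.4466 -0.4343  0.085 ]
paddle_pad scene 0.74 [236. 263.] [ 0.4498 -0.1064  0.057 ]
paddle_pad side 0.54 [227. 266.] [ 0.454  -0.0975  0.057 ]
paddle_pad wrist 0.9 [208. 287.] [ 0.4532 -0.1165  0.057 ]
  tri [ 0.4487 -0.1128  0.0651]
15.0 px,py,z -0.1384 -0.0008 0.1632 yaw tool x 0.201 F [ 0.   0.6 -0.3]
```

```bash
python3 - <<'E'
from h import *
a=camera("side");b=camera("scene")
i=np.hstack([cv2.resize(a["img"][130:260,230:360],(400,400),interpolation=cv2.INTER_CUBIC),cv2.resize(b["img"][130:260,230:360],(400,400),interpolation=cv2.INTER_CUBIC)])
cv2.imwrite("pics/c7.png",cv2.convertScaleAbs(i,alpha=1.5,beta=15)[:,:,::-1])
E
```

```text
(no output)
```

View pics/c7.png

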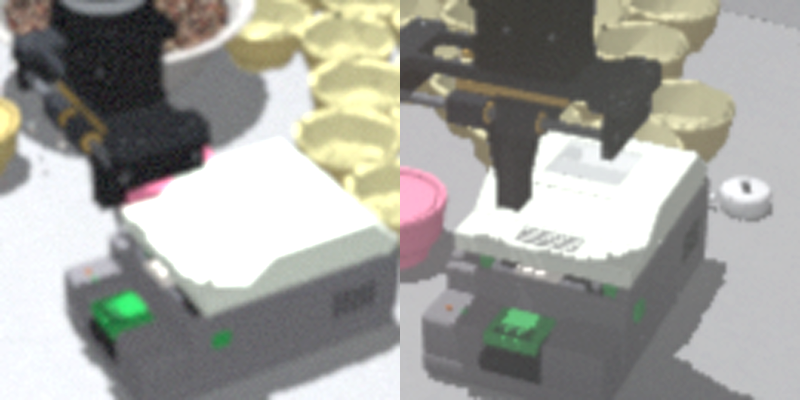

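The cover looks down; its front-left corner is at scene crop (455,240). It sits about 32 crop px lower than at 0.13 rad in the previous crop, where shut predicts about 31 and catches only about 19. I'll check this numerically.

```bash
python3 - <<'E'
import cv2,numpy as np
a,b=[cv2.GaussianBlur(cv2.cvtColor(cv2.imread(f"pics/c{k}.png"),cv2.COLOR_BGR2GRAY).astype(np.float32),(5,5),0) for k in (6,7)]
ga,gb=[np.clip(-cv2.Sobel(x,cv2.CV_32F,0,1,ksize=5),0,None) for x in (a,b)]
for x0,x1,y0,y1 in ((462,500,195,245),(575,632,210,275),(210,300,240,300)):
    t=ga[y0:y1,x0:x1]; r=gb[y0-5:y1+55,x0-15:x1+15]
    m=cv2.matchTemplate(r,t,cv2.TM_CCOEFF_NORMED); _,s,_,l=cv2.minMaxLoc(m); print("shift dx,dy",l[0]-15,l[1]-5,round(s,2))
E
```

```text
shift dx,dy -5 7 0.54
shift dx,dy 1 -5 0.34
shift dx,dy 8 1 0.53
```

Template matching is inconclusive. I'll check by touch instead: contact near a reported z of 0.070 means held shut, and contact near 0.079 means it sprang back.

```bash
python3 -m inch '[-33,0,0,0,-66,0,10,0,-66,0,40,0,-66,0,56,0,-66,0,58,0]' && python3 -m inch '[0,0,1,0,0,0,2,0,0,0,3,0,0,0,4,0,0,0,5,0]' && python3 -m inch '[0,0,1,0,0,0,1.5,0,0,0,2,0,0,0,2.5,0,0,0,2.5,0]' && python3 -m inch '[0,0,1,0,0,0,2,0,0,0,3,0,0,0,4,0,0,0,4,0]'; python3 w.py
```

```text
time: 15.6
position: [0.5143, -0.1018, 0.0759]
tcp_rot: [0.314, -3.121, -0.0]
contact_force: [-0.6, 1.0, 0.3]
opening: 0.002
gripper_force: 0.0
time: 16.1
position: [0.5165, -0.1021, 0.0737]
tcp_rot: [-0.314, 3.125, 0.0]
contact_force: [-0.4, 0.5, -0.1]
opening: 0.005
gripper_force: 0.0
time: 16.6
position: [0.5162, -0.102, 0.0707]
tcp_rot: [0.314, -3.126, -0.0]
contact_force: [0.8, -0.1, -1.3]
opening: 0.002
gripper_force: 0.0
time: 17.1
position: [0.5164, -0.1021, 0.0699]
tcp_rot: [-0.314, 3.126, 0.003]
contact_force: [-8.7, 1.5, 21.8]
opening: 0.003
gripper_force: 11.0
17.1 px,py,z -0.0722 -0.0007 0.0969 yaw tool x 0.2 F [-8.7  1.5 21.8]
```

No force at 0.0737, and a solid stop at 0.070 again with 22 N, so the cover is held shut. On to the paddle, expecting contact at a reported z of about 0.025 and the stop at about 0.019.

```bash
python3 -m inch '[0,0,-20,0,0,0,-35,0,35,0,-35,0,67,0,-35,0,67,0,0,0]' && python3 -m inch '[0,0,10,0,0,0,18,0,0,0,25,0,0,0,30,0,0,0,32,0]' && python3 w.py && python3 -m inch '[0,0,2,0,0,0,4,0,0,0,6,0,0,0,8,0,0,0,8,0]'; python3 w.py
```

```text
time: 17.6
position: [0.4518, -0.1166, 0.0706]
tcp_rot: [-0.31, 3.116, 0.003]
contact_force: [1.2, 0.3, -0.3]
opening: 0.006
gripper_force: 0.0
time: 18.1
position: [0.4507, -0.1155, 0.0344]
tcp_rot: [0.315, -3.125, 0.001]
contact_force: [0.7, 0.4, 0.3]
opening: 0.001
gripper_force: 0.0
18.1 px,py,z -0.1392 -0.0008 0.0614 yaw tool x 0.201 F [0.7 0.4 0.3]
time: 18.6
position: [0.4504, -0.1154, 0.0266]
tcp_rot: [0.314, -3.126, -0.0]
contact_force: [0.0, -0.8, -0.2]
opening: 0.006
gripper_force: 0.0
18.6 px,py,z -0.1395 -0.0007 0.0536 yaw tool x 0.201 F [ 0.  -0.8 -0.2]
```

```bash
python3 -m inch '[0,0,1,0,0,0,2,0,0,0,3,0,0,0,4,0,0,0,4,0]' && python3 -m inch '[0,0,1,0,0,0,2,0,0,0,3,0,0,0,4,0,0,0,4,0]'  && python3 -m inch '[0,0,1,0,0,0,2,0,0,0,2,0,0,0,2,0,0,0,2,0]'
```

```text
time: 19.1
position: [0.4509, -0.1154, 0.0231]
tcp_rot: [-0.314, 3.125, 0.0]
contact_force: [-1.3, 0.4, 5.4]
opening: 0.01
gripper_force: 2.7
time: 19.6
position: [0.4514, -0.1153, 0.0209]
tcp_rot: [-0.314, 3.125, 0.002]
contact_force: [-7.6, 1.8, 20.6]
opening: 0.007
gripper_force: 10.7
time: 20.1
position: [0.4515, -0.1153, 0.0204]
tcp_rot: [-0.314, 3.125, 0.004]
contact_force: [-13.0, 2.9, 34.9]
opening: 0.006
gripper_force: 18.4
```

The paddle is hard on its stop at 35 N. I'll release it and retreat upward.

```bash
python3 -m inch '[0,0,-5,0,0,0,-12,0,0,0,-30,0,0,0,-70,0,0,0,-110,0]' && python3 -m inch '[0,0,-20,0,0,0,-40,0,0,0,-60,0,0,0,-60,0,0,0,-60,0]'; python3 m.py 3 | grep -A5 -E "paddle|lip"; python3 - <<'E'
from h import *
P={c:camera(c) for c in("scene","side")}
for n in("closed_tin_left","closed_tin_right","date_stamp"):
    for c in P: print(n,c,[(round(m["score"],2),atz(P[c],m["point"],0).round(3)) for m in mark_of(P[c],n)[:3]])
E
```

```text
time: 20.6
position: [0.4495, -0.1154, 0.1271]
tcp_rot: [0.314, -3.124, 0.0]
contact_force: [0.7, 0.3, -0.2]
opening: 0.008
gripper_force: 0.0
time: 21.1
position: [0.4504, -0.1153, 0.1863]
tcp_rot: [-0.315, 3.126, 0.0]
contact_force: [-0.7, -0.7, -0.5]
opening: 0.002
gripper_force: 0.0
cover_lip scene 0.87 [206. 279.] 
cover_lip scene 0.41 [229. 288.] 
cover_lip side 0.94 [211. 287.] 
  tri [ 0.5079 -0.1106  0.1092]
cover_axis side 0.82 [199. 340.] [ 0.6696 -0.0718  0.085 ]
cover_axis side 0.64 [229. 313.] [ 0.5561 -0.1728  0.085 ]
paddle_pad scene 0.67 [236. 264.] [ 0.4519 -0.106   0.057 ]
paddle_pad side 0.44 [230. 267.] [ 0.4551 -0.11    0.057 ]
paddle_pad wrist 0.62 [200. 289.] [ 0.4536 -0.1146  0.057 ]
  tri [ 0.4525 -0.1114  0.0588]
closed_tin_left scene [(0.6, array([0.394, 0.228, 0.   ]))]
closed_tin_left side [(0.82, array([0.384, 0.238, 0.   ]))]
closed_tin_right scene [(0.96, array([ 0.704, -0.341,  0.   ])), (0.79, array([0.548, 0.089, 0.   ])), (0.55, array([ 0.586, -0.085,  0.   ]))]
closed_tin_right side [(0.96, array([0.562, 0.107, 0.   ])), (0.75, array([ 0.704, -0.337,  0.   ]))]
date_stamp scene [(0.61, array([ 0.473, -0.369,  0.   ]))]
date_stamp side [(0.85, array([ 0.467, -0.36 ,  0.   ]))]
```

Independent check: the paddle stop (z 0.051) read 0.0205, an offset of 30.5 mm. That puts the lip stop at 0.100, which matches shut (0.102) and not the catches (0.111). Tins and stamp have not moved, so I'll hand in.

```bash
python3 -c "
from plant import workorder; print(workorder.close_job())"
```

```text
the job is handed in; nothing more can be done
None
```

I've handed the job in: the cover is snapped shut and held, the feed paddle was pushed to its stop and released (its spring back up checked only roughly from the cameras), and the tins and stamp stand where they were.

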